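# Fit a travel stop to a part feeder and dispense two pockets

## Robot

A 6-joint arm with a two-finger parallel gripper is mounted at the origin on the work surface. World frame = base frame: x ahead of the robot, y to its left, z up, the work surface at z = 0. Lengths are in m, angles in degrees, forces in N, time in s.
With the tool pointing down it reaches from about 0.3 to 0.75 m from the base axis. Payload 8.5 kg.
Tool frame: the origin (TCP) lies midway between the tips of the shut fingers; the grasp point (between the pads) lies 19 mm behind it; y points along the fingers, x is the direction in which the jaws open and shut, and the axes are right-handed (so a half turn about y gives the same grasp; the last joint's range is limited). The gripper opens to 85 mm and grips with 20 to 120 N. Pads are 22 mm wide; open, the fingers measure 114 mm over their backs; the gripper's body (76 mm by 85 mm) begins 54 mm behind the grasp point. The pads swing forward as they close: fully open they stand 13 mm farther back than shut.
Start: joints at [60.716, 21.807, 74.336, -0, 83.858, -12.336], TCP at [0.16, 0.526, 0.231] pointing down, gripper open.
Joint ranges: [-178.18, 178.18], [-50.72, 133.34], [12.68, 142.11], [-81.47, 261.47], [9.98, 163.14], [-165.26, 165.26]. Speed limits (degrees/s): [136.94, 136.94, 180, 180, 180, 180].

## Interface

Orientations are given as a 3x3 rotation matrix whose columns are the frame's x, y, z axes.
In Python, from rig import env gives the robot as it stands.
- The arm moves only by the tool carry_out, never from a script. Its argument "plan" is a list of rows, each a list of 3 entries, a list of its own where there are three numbers: the shift along the tool's x, y, z in m, then the turn, a rotation vector about the tool's x, y, z in degrees, then the finger opening in m, from 0 to 0.0854. In form: [[[dx, dy, dz], [ax, ay, az], jaw], ...]. A call has 1 to 8 rows; each row shifts and turns the commanded pose from where the row before left it, along the tool's axes as they then stand; what a row does not reach is not made up. A row lasts 1/8 s, in which the tool goes at most 62.5 mm and 10.7 degrees, less where a joint would pass 70% of its speed; a pose out of reach is approached as far as the arm can. A call is refused whole if a number of a shift passes 0.0625 or a number of a turn 10.7, either way. A call with a gripper value outside its range is refused whole. The fingers move at their own pace and stop on an object; "force" is the grip in N (left out, the last holds). Time passes only in rows, so rows that do not move let the fingers close. It gives the time, the measured TCP pose, the force and the opening at its end, in the units of the state.
- env.observe(): the state, without advancing time (a new reading comes with each control period).
- env.get_image(name): name is "side" or "top"; returns a dict with "image" (400x640x3 uint8, red, green, blue), "vfov" (degrees; the focal length in pixels is half the picture's height over the tangent of half this angle, whatever the lens; pixels are square), "cx", "cy" (the principal point, pixels), "k1" (the pictures are not rectified: a ray, as slopes to the right and down, at radius r is drawn at 1 + k1 r^2 times it, then the intrinsics apply), "rvec" (rotation vector, rad) and "tvec" (3), from world to camera coordinates, as OpenCV has them. Camera axes: x right, y down, z forward; pixel columns grow to the right and rows downward; lengths in m; the calibration is good to about 2 mm. A picture is of the moment at which its call begins. There is no depth.
- env.close_job(): hands the job in, once; it reports no verdict.
Trained networks look in a picture, given as the dict that the camera call returned (one of the last four; its "shot" number tells which), for a name from the list of things; names that differ only in an ending like _2 or _b are one class to them, and where a whole thing is asked for, a point or a joint stands for the part that bears it (a point fixed in the world has none). Each returns a list of dicts, best first, with "conf" (0 to 1); they miss things now and then, are a little off and sometimes report something else, mostly with a low value. They report only what shows in the picture. A call takes as long as a camera call.
- env.outline_of(target, picture): "mask" (400x640 bool, what is visible of it) and "pixel" ([row, column] in pixels, amid what is visible of it).
The state is a dict: "time_s": time; "q": joint angles; "qvel": joint speeds; "joint_efforts": joint torques, N m; "position": TCP position; "tool_rot": TCP orientation; "ft_force": force on the tool from outside, world axes, zero at the start; "wrist_torque": the same for the moment, N m; "grip_width": finger opening in m.
Only numpy, scipy, OpenCV 4.12 (cv2) and the standard library are available. Lean on these libraries where they do the work, as an engineer would, in place of code of your own. Each camera call takes 0.05 s, during which the arm holds its last target.

## Task

Slide the loose C-shaped spacer sideways, gap first, fully home onto the feeder's guide rod, between the gate's paddle and the end post, before opening the gate. Then push the paddle along the rod until the spacer is trapped against the end post and stops it, so that the first two hopper pockets empty into the bin below and the third stays full. Leave the gate open there, and do not disturb the other things.

Things in the scene. Friction and masses are not known exactly. Their poses are not given: they have to be found in the camera images.
- feeder: Fixed grey bench feeder; its place and yaw vary. Origin at table height, below the middle of the free stretch of its guide rod. Its y axis runs along the rod from hopper (-y) to end post (+y), z up; its -x side is the deck facing the robot.
- deck (a point): Middle of the feeder's flat deck, on its top, 60 mm above the table (feeder x -55, y +18 mm). The deck spans feeder x -165 to +55 and y -143 to +179 mm.
- rod_mid (a point): Middle of the free stretch of the guide rod, on its centre line (feeder x 0, y 0). The rod is steel, level, 12 mm in diameter, along feeder y, its centre 82 mm above the table (22 mm above the deck), and runs from the hopper's wall through the paddle into the end post.
- post_face (a point): Middle of the end post's face that looks to the hopper (feeder y +81 mm, 90 mm above the table). The post is 56 mm wide in x, 20 mm thick, its top 120 mm above the table.
- hopper_top (a point): Middle of the hopper's open top, 130 mm above the table (feeder x 0, y -218 mm). Steel box, feeder y -289 to -147, x -46 to +46 mm; flared lips on its two x sides reach 155 mm above the table. Three pockets in a row along y, 46 mm pitch, two balls in each; the pocket farthest from the end post empties first.
- gate (a joint): Opening of the hopper's flat sliding bottom gate, in m: 0 shut, growing towards the end post (feeder +y) to 0.162. Starts at 0 to 0.012, needs 2 to 3 N to slide, stays where it is left. With the spacer on the rod and pressed against the post it stops at about 0.092, with two pockets fully open.
- paddle (a point): Top middle of the gate's upright paddle, which moves with the gate: aluminium, 12 mm thick (along the rod), 50 mm wide in x, centred on the rod, top 135 mm above the table. Gate shut: feeder y -93 to -81 mm, leaving 50 mm free to the hopper's wall; in that space are only the rod (top 88 mm above the table) and flat bars below it.
- spacer: Loose cream-white plastic C-shaped spacer (thick channel), about 0.22 kg, flat on the deck on the robot's side of the rod: 56 mm in its x, 70 mm long in y, 44 mm high. Origin at its underside's centre. Its gap faces its +x, roughly (within 0.4 rad) towards the rod. Home when its origin lies under the rod's centre line.
- spacer_gap (a point): Middle of the spacer's gap at its open face (spacer x +28, 22 mm above its underside). The gap runs the full length in y, is 17 mm high (13.5 to 30.5 mm above the underside) and goes in to x = -6 mm; slid flat over the deck it goes over the rod.
- spacer_back (a point): Middle of the spacer's flat closed back face (spacer x -28, 22 mm above its underside).
- bin: Open blue plastic bin already standing under the hopper, 170 x 142 mm, 52 mm high, walls 5 mm. Origin at the centre of its underside. Leave it there.
- ball0_center (a point): Centre of a white plastic ball, 34 mm in diameter, that starts in the first pocket (farthest from the end post), resting on the gate, whose top is 72 mm above the table.
- ball1_center (a point): Centre of a white plastic ball, 34 mm in diameter, that starts in the first pocket (farthest from the end post), resting on the gate, whose top is 72 mm above the table.
- ball2_center (a point): Centre of a white plastic ball, 34 mm in diameter, that starts in the middle pocket (next nearer to the end post), resting on the gate, whose top is 72 mm above the table.
- ball3_center (a point): Centre of a white plastic ball, 34 mm in diameter, that starts in the middle pocket (next nearer to the end post), resting on the gate, whose top is 72 mm above the table.
- ball4_center (a point): Centre of a white plastic ball, 34 mm in diameter, that starts in the third pocket (nearest to the end post), resting on the gate, whose top is 72 mm above the table.
- ball5_center (a point): Centre of a white plastic ball, 34 mm in diameter, that starts in the third pocket (nearest to the end post), resting on the gate, whose top is 72 mm above the table.
- tape_roll: Bystander: paper tape roll lying flat, diameter 64 mm, 24 mm high, on the deck's corner beyond the end post. Origin at its underside's centre.
- end_cap: Bystander: steel cylinder, diameter 28 mm, 28 mm high, standing on the deck's front corner near the hopper. Origin at its underside's centre.
- carton: Bystander: cardboard box 160 x 110 x 90 mm on the table at the left. Origin at its underside's centre.
- wrench: Bystander: wrench 190 mm long, lying on the table at the right.
- screwdriver: Bystander: screwdriver lying on the table at the right, near the robot.

How it is judged (in metres and radians):
On the way, in this order (a step that is already met when the one before it is completed fails the run):
1. the spacer is fully home on the rod, between paddle and post, with the gate still shut (x of spacer in the frame of feeder between -0.006 and 0.005 m and z of spacer in the frame of feeder between 0.055 and 0.065 m and angle between the x axis of spacer and the x axis of feeder, either way round below 0.12 rad and angle between spacer's own z axis and vertical below 0.1 rad and y of spacer in the frame of feeder between -0.055 and 0.055 m and value of joint gate below 0.02 m), for 0.2 s.
2. the gate is open up to the stop (value of joint gate between 0.086 and 0.098 m and x of spacer in the frame of feeder between -0.006 and 0.005 m and z of spacer in the frame of feeder between 0.055 and 0.065 m and angle between the x axis of spacer and the x axis of feeder, either way round below 0.12 rad and angle between spacer's own z axis and vertical below 0.1 rad), for 0.2 s.
At the end, for the whole second after the job is handed in: The spacer is home on the rod (within 5 mm, square within 0.12 rad), flat on the deck and within 6 mm of the end post; the gate is open 86 to 98 mm; the four balls of the first two pockets lie in the bin and the two of the third are still in the hopper (all of step 2 and y of spacer in the frame of feeder above 0.04 m and horizontal distance between each of ball0_center, ball1_center, ball2_center, ball3_center and bin below 0.11 m and height (world z) of each of ball0_center, ball1_center, ball2_center, ball3_center below 0.06 m and height (world z) of each of ball4_center, ball5_center above 0.08 m and linear speed of spacer below 0.02 m/s); the robot touches nothing.
It fails at once if the gate is opened more than 25 mm while the spacer is not on the rod (value of joint gate above 0.025 m and (x of spacer in the frame of feeder below -0.012 m or x of spacer in the frame of feeder above 0.012 m or z of spacer in the frame of feeder above 0.075 m)).
It fails at once if a bystander or the bin is shifted by more than 30 mm (distance of any of bin, tape_roll, end_cap, carton, wrench, screwdriver from where it was at the start of the episode above 0.03 m).
It also fails if it takes over 45 s, if anything falls off the work surface, if the arm or the gripper's body presses on something with over 40 N, if the wrist force passes 120 N, or if a joint passes its speed limit or range.

## Working session

There is one attempt and no reset: what is moved stays moved. The work goes in short steps, Python scripts to look and compute and a tool call to move; the robot and the scene stay as the last step left them, time stands still between calls to the robot, and variables do not carry over. Pictures are saved under pics/ and viewed, and the job is handed in when it is done.

Besides the shell and the picture viewer there is one more tool, called after "Request:" by a JSON object that holds its "fn" and its "kwargs", one argument or row to a line. carry_out: Moves the arm, as the interface text tells. Its arguments: {"type":"object","properties":{"plan":{"type":"array","items":{"type":"array"}},"force":{"type":"number"}},"required":["plan"]}

```bash
mkdir -p pics; ls; cat > h.py <<'E'
import numpy as np, cv2
from rig import env
def P(im):
    f=200/np.tan(np.radians(im['vfov'])/2)
    R,_=cv2.Rodrigues(np.array(im['rvec'],float)); t=np.array(im['tvec'],float).ravel()
    return f,R,t
def proj(im,X):
    f,R,t=P(im); X=np.atleast_2d(X); c=X@R.T+t; s=c[:,:2]/c[:,2:]
    r2=(s**2).sum(1,keepdims=True); s=s*(1+im['k1']*r2)
    return s*f+[im['cx'],im['cy']]
def ray(im,uv):
    f,R,t=P(im); d=(np.atleast_2d(uv)-[im['cx'],im['cy']])/f; s=d.copy()
    for _ in range(20): s=d/(1+im['k1']*(s**2).sum(1,keepdims=True))
    D=np.c_[s,np.ones(len(s))]@R
    return -R.T@t, D
def onz(im,uv,z):
    o,D=ray(im,uv); return o+D*((z-o[2])/D[:,2])[:,None]
def save(im,name,img=None):
    cv2.imwrite('pics/'+name,cv2.cvtColor(im['image'] if img is None else img,cv2.COLOR_RGB2BGR))
E
python3 - <<'E'
from h import *
np.set_printoptions(precision=4,suppress=True)
for n in('top','side'):
    im=env.get_image(n); save(im,n+'0.png'); print(n,{k:v for k,v in im.items() if k!='image'})
    for t in ['feeder','spacer','paddle','bin','end_cap','tape_roll','spacer_back','spacer_gap','rod_mid','post_face']:
        r=env.outline_of(t,im)
        print(t,[(round(x['conf'],2),np.round(x['pixel'],1),x['mask'].sum()) for x in r[:3]])
print(env.observe())
E
```

```text
pics
top {'vfov': 43.920843854690986, 'cx': 316.8034476840262, 'cy': 195.55108913890538, 'k1': -0.03715227384784486, 'rvec': array([ 2.1177, -2.1199,  0.201 ]), 'tvec': array([0.0467, 0.4877, 1.4223]), 'shot': 1}
feeder [(0.69, array([174.1, 296.8]), np.int64(8831)), (0.62, array([169.2, 360.4]), np.int64(92))]
spacer [(0.37, array([168.1, 157.2]), np.int64(2675)), (0.25, array([195.4, 358.3]), np.int64(966))]
paddle [(0.6, array([162.6, 337.7]), np.int64(551))]
bin [(0.66, array([197.2, 359.8]), np.int64(976)), (0.34, array([158.7, 376.4]), np.int64(78))]
end_cap []
tape_roll [(0.5, array([196.6, 241.2]), np.int64(262))]
spacer_back [(0.57, array([191.7, 290.3]), np.int64(529))]
spacer_gap [(0.57, array([192. , 287.3]), np.int64(527))]
rod_mid [(0.75, array([174.8, 298.4]), np.int64(9664))]
post_face [(0.85, array([174.8, 297.2]), np.int64(9238)), (0.52, array([158.2, 329.2]), np.int64(326)), (0.41, array([155.6, 344.1]), np.int64(95))]
side {'vfov': 54.732645514799295, 'cx': 322.9122248674023, 'cy': 196.43098392536805, 'k1': -0.07713859601009933, 'rvec': array([ 0.3886, -2.723 ,  1
[... 556 characters left out ...]
 [(0.79, array([224.2, 296.3]), np.int64(6136)), (0.6, array([192.9, 292.3]), np.int64(235))]
post_face [(0.87, array([224.8, 294.5]), np.int64(6287))]
{'time_s': 1.1, 'q': array([ 60.7169,  21.8057,  74.3348,  -0.0009,  83.8562, -12.3347]), 'qvel': array([-0.0242, -0.0229, -0.0151, -0.0321, -0.1117, -0.001 ]), 'joint_efforts': array([  0.002 , -44.8333, -23.1467,  -0.0001,   0.0006,  -0.    ]), 'position': array([0.1603, 0.5261, 0.2313]), 'tool_rot': array([[ 0.2915,  0.    , -0.9566],
       [ 0.9566,  0.    ,  0.2915],
       [ 0.0001, -1.    , -0.    ]]), 'ft_force': array([ 0.0995, -0.4285,  0.3916]), 'wrist_torque': array([ 0.0719, -0.0078, -0.0151]), 'grip_width': 0.08530715525847059}
```

```bash
python3 - <<'E'
import cv2
a=cv2.imread('pics/top0.png');b=cv2.imread('pics/side0.png')
cv2.imwrite('pics/top0c.png',cv2.resize(a[100:250,200:400],None,fx=4,fy=4,interpolation=cv2.INTER_CUBIC))
cv2.imwrite('pics/side0c.png',cv2.resize(b[130:280,220:420],None,fx=4,fy=4,interpolation=cv2.INTER_CUBIC))
E
```

```text
(no output)
```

View pics/top0.png

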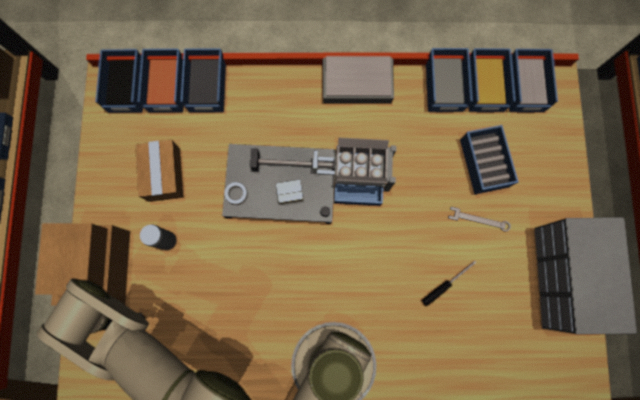

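View pics/top0c.png

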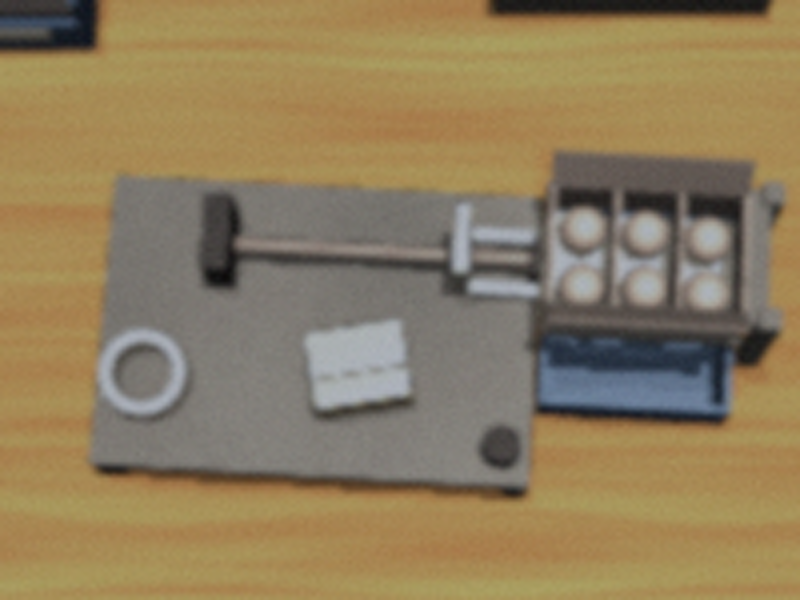

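View pics/side0c.png

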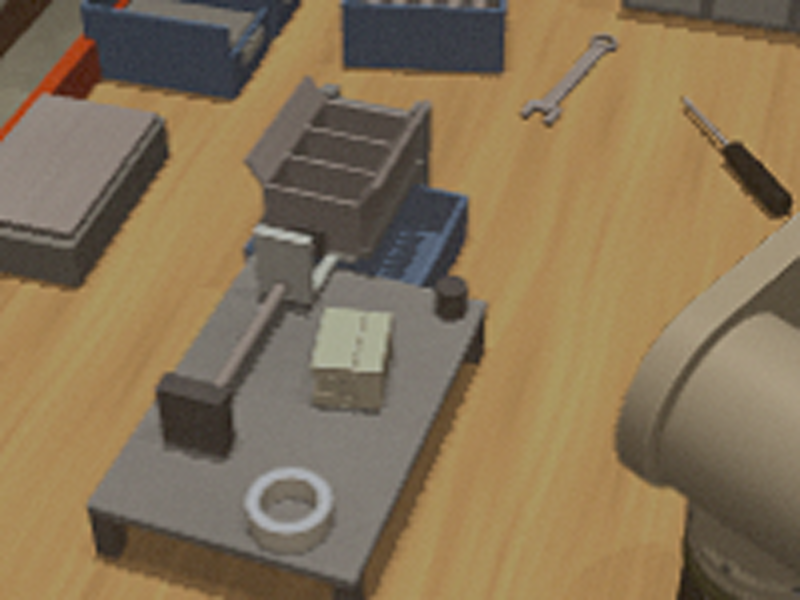

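View pics/side0.png

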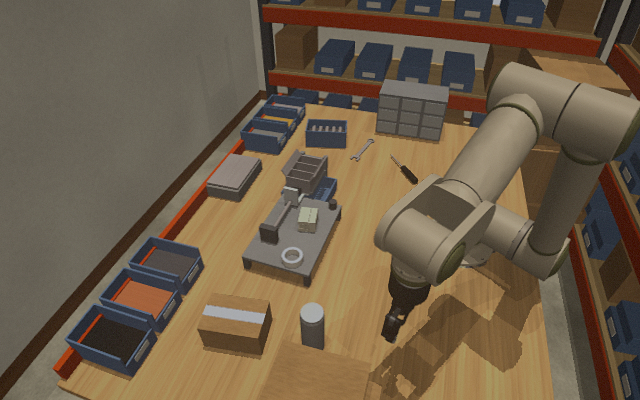

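```bash
cat > fit.py <<'E'
from h import *
from scipy.optimize import least_squares
np.set_printoptions(precision=4,suppress=True)
import pickle
T,S=env.get_image('top'),env.get_image('side')
pickle.dump((T,S),open('im0.pkl','wb'))
ct=lambda u,v:(u/4+200-.375,v/4+100-.375)
cs=lambda u,v:(u/4+220-.375,v/4+130-.375)
F=[(T,ct(95,467),(-.165,.179,.06)),(T,ct(527,484),(-.165,-.143,.06)),(T,ct(118,178),(.055,.179,.06)),
(S,cs(92,508),(.055,.179,.06)),(S,cs(357,582),(-.165,.179,.06)),(S,cs(486,303),(-.165,-.143,.06)),
(T,ct(235,193),(.028,.081,.12)),(S,cs(232,390),(-.028,.101,.12))]
def w(p,X): c,s=np.cos(p[2]),np.sin(p[2]); return np.array([p[0]+c*X[0]-s*X[1],p[1]+s*X[0]+c*X[1],X[2]])
def res(p,L): return np.concatenate([proj(i,w(p,X))[0]-uv for i,uv,X in L])
rf=least_squares(res,[.7,0,0],args=(F,),loss='soft_l1'); print('feeder',rf.x,res(rf.x,F).reshape(-1,2))
C=[(T,ct(305,335),(.028,.035,.104)),(T,ct(403,320),(.028,-.035,.104)),(T,ct(411,396),(-.028,-.035,.104)),(T,ct(314,411),(-.028,.035,.104)),
(S,cs(326,309),(.028,-.035,.104)),(S,cs(393,312),(-.028,-.035,.104)),(S,cs(383,374),(-.028,.035,.104)),(S,cs(312,368),(.028,.035,.104)),(S,cs(380,411),(-.028,.035,.06)),(S,cs(312,403),(.028,.035,.06))]
rs=least_squares(res,[.6,0,0],args=(C,),loss='soft_l1'); print('spacer',rs.x,res(rs.x,C).reshape(-1,2))
c,s=np.cos(rf.x[2]),np.sin(rf.x[2]); d=rs.x[:2]-rf.x[:2]
print('spacer in feeder',c*d[0]+s*d[1],-s*d[0]+c*d[1],np.degrees(rs.x[2]-rf.x[2]))
def box(p,x,y,z):
    pts=[(a,b,h) for h in z for a,b in((x[0],y[0]),(x[1],y[0]),(x[1],y[1]),(x[0],y[1]))]
    E=[(i,(i+1)%4) for i in range(4)]+[(4+i,4+(i+1)%4) for i in range(4)]+[(i,i+4) for i in range(4)]
    return [(w(p,pts[a]),w(p,pts[b])) for a,b in E]
L=box(rf.x,(-.165,.055),(-.143,.179),(.06,.06))+box(rf.x,(-.028,.028),(.081,.101),(.06,.12))+box(rf.x,(-.025,.025),(-.093,-.081),(.088,.135))+box(rf.x,(-.046,.046),(-.289,-.147),(.13,.13))+[(w(rf.x,(0,-.08,.088)),w(rf.x,(0,.08,.088)))]
L2=box(rs.x,(-.028,.028),(-.035,.035),(.06,.104))
for im,n,(u0,v0) in((T,'top',(200,100)),(S,'side',(220,130))):
    a=cv2.resize(im['image'][v0:v0+150,u0:u0+200],None,fx=4,fy=4,interpolation=cv2.INTER_CUBIC)
    for LL,col in((L,(255,0,0)),(L2,(0,255,0))):
        for A,B in LL:
            q=[tuple(int(round(x)) for x in ((proj(im,X)[0]-[u0,v0]+.375)*4)) for X in(A,B)]
            cv2.line(a,q[0],q[1],col,1)
    save(im,n+'_fit.png',a)
pickle.dump((rf.x,rs.x),open('pose.pkl','wb'))
E
python3 fit.py
```

```text
feeder [ 0.5807  0.1352 -0.0463] [[-0.9598 -0.1681]
 [ 1.3088  0.5437]
 [-0.6915 -0.3122]
 [-0.697  -1.7529]
 [ 1.0204 -1.2499]
 [ 1.005  -1.6507]
 [-0.4556  0.2536]
 [-1.8017  2.8703]]
spacer [0.491  0.1265 0.1465] [[-0.7367 -0.4454]
 [-1.0238 -0.2153]
 [-0.2682 -0.2164]
 [-0.4122 -0.4003]
 [ 0.4658 -0.9898]
 [ 0.5795 -0.1782]
 [-0.1732 -0.8089]
 [ 0.006  -1.0134]
 [ 0.7686 -0.2511]
 [ 0.6054  0.0364]]
spacer in feeder -0.089202976247656 -0.01288486998655759 11.042842290230274
```

View pics/top_fit.png

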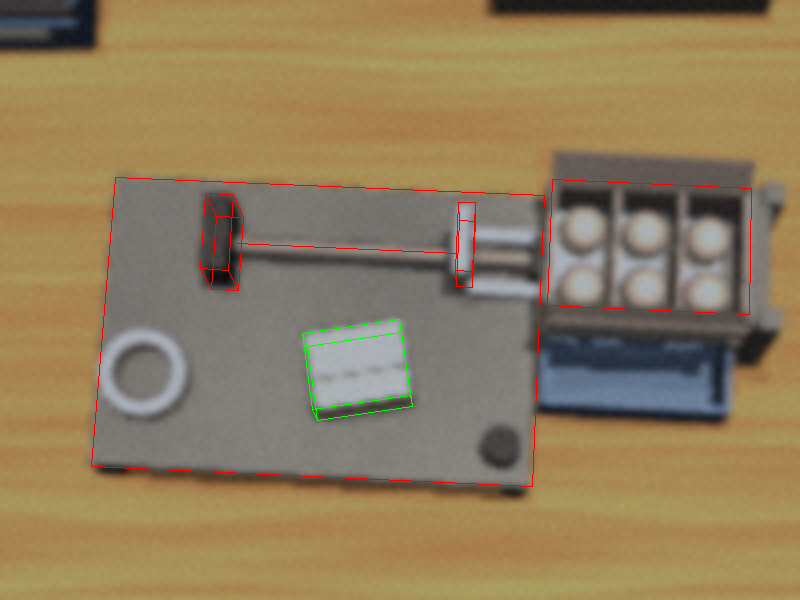

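View pics/side_fit.png

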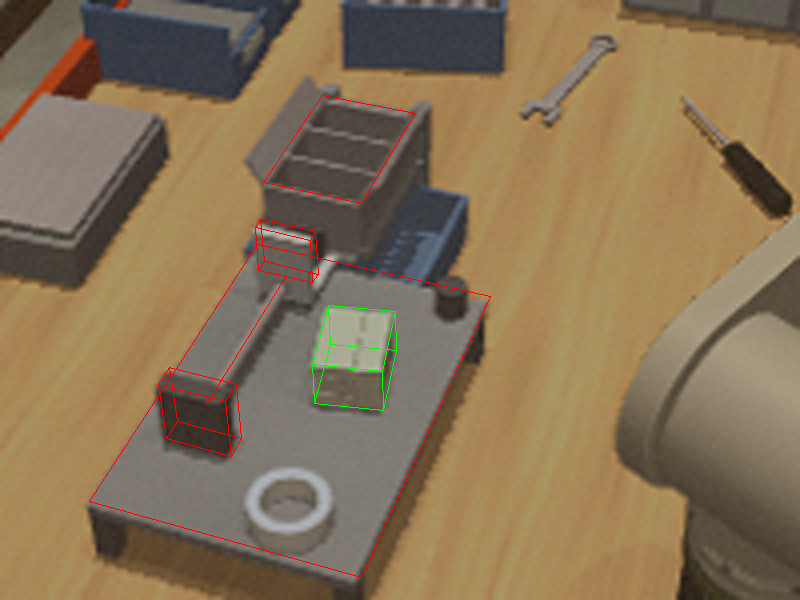

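```bash
cat > plan.py <<'E'
from h import *
import sys,pickle
from scipy.spatial.transform import Rotation as Ro
np.set_printoptions(precision=4,suppress=True)
def yaw_of(R): return np.degrees(np.arctan2(R[1,0],R[0,0]))
def plan(target,yaw,n,jaw,p=None,R=None):
    o=env.observe(); p=np.array(o['position']) if p is None else p; R=np.array(o['tool_rot']) if R is None else R
    dyaw=(yaw-yaw_of(R)+180)%360-180
    a=round(-dyaw/n,2); rows=[]
    for k in range(n):
        s=np.round(R.T@((np.array(target)-p)/(n-k)),4); rows.append([s.tolist(),[0,a,0],jaw])
        p=p+R@s; R=R@Ro.from_rotvec([0,np.radians(a),0]).as_matrix()
    for r in rows: print(r)
    print('end',p,yaw_of(R))
def fw(x,y):
    f=pickle.load(open('pose.pkl','rb'))[0]; c,s=np.cos(f[2]),np.sin(f[2]); return f[0]+c*x-s*y,f[1]+s*x+c*y
def ff(X,Y):
    f=pickle.load(open('pose.pkl','rb'))[0]; c,s=np.cos(f[2]),np.sin(f[2]);d=X-f[0],Y-f[1]; return c*d[0]+s*d[1],-s*d[0]+c*d[1]
E
python3 -c "
from plan import *
plan([.475,.124,.2],98.4,12,.0854)"
```

```text
[[-0.0244, 0.0026, -0.0349], [0, np.float64(-2.11), 0], 0.0854]
[[-0.0257, 0.0026, -0.0339], [0, np.float64(-2.11), 0], 0.0854]
[[-0.0269, 0.0026, -0.033], [0, np.float64(-2.11), 0], 0.0854]
[[-0.0281, 0.0026, -0.0319], [0, np.float64(-2.11), 0], 0.0854]
[[-0.0293, 0.0026, -0.0309], [0, np.float64(-2.11), 0], 0.0854]
[[-0.0304, 0.0026, -0.0298], [0, np.float64(-2.11), 0], 0.0854]
[[-0.0314, 0.0026, -0.0287], [0, np.float64(-2.11), 0], 0.0854]
[[-0.0325, 0.0026, -0.0275], [0, np.float64(-2.11), 0], 0.0854]
[[-0.0335, 0.0026, -0.0262], [0, np.float64(-2.11), 0], 0.0854]
[[-0.0344, 0.0026, -0.025], [0, np.float64(-2.11), 0], 0.0854]
[[-0.0353, 0.0027, -0.0237], [0, np.float64(-2.11), 0], 0.0854]
[[-0.0361, 0.0026, -0.0225], [0, np.float64(-2.11), 0], 0.0854]
end [0.475 0.124 0.2  ] 98.36943300266118
```

Request:
{"fn": "carry_out", "kwargs": {
  "plan": [
    [[-0.0244,0.0026,-0.0349],[0,-2.11,0],0.0854],
    [[-0.0257,0.0026,-0.0339],[0,-2.11,0],0.0854],
    [[-0.0269,0.0026,-0.033],[0,-2.11,0],0.0854],
    [[-0.0281,0.0026,-0.0319],[0,-2.11,0],0.0854],
    [[-0.0293,0.0026,-0.0309],[0,-2.11,0],0.0854],
    [[-0.0304,0.0026,-0.0298],[0,-2.11,0],0.0854],
    [[-0.0314,0.0026,-0.0287],[0,-2.11,0],0.0854],
    [[-0.0325,0.0026,-0.0275],[0,-2.11,0],0.0854]
  ]
}}

```text
time_s: 2.2
position: [0.371, 0.2568, 0.2106]
tool_rot: [[-0.0, 0.0, -1.0], [1.0, 0.0, -0.0], [0.0, -1.0, -0.0]]
ft_force: [0.9, 1.2, -0.3]
grip_width: 0.0857
```

Request:
{"fn": "carry_out", "kwargs": {
  "plan": [
    [[-0.0335,0.0026,-0.0262],[0,-2.11,0],0.0854],
    [[-0.0344,0.0026,-0.025],[0,-2.11,0],0.0854],
    [[-0.0353,0.0027,-0.0237],[0,-2.11,0],0.0854],
    [[-0.0361,0.0026,-0.0225],[0,-2.11,0],0.0854],
    [[0,0,0],[0,0,0],0.0854]
  ]
}}

```text
time_s: 2.82
position: [0.4763, 0.1222, 0.1996]
tool_rot: [[-0.142, -0.0, -0.99], [0.99, -0.0, -0.142], [-0.0, -1.0, 0.0]]
ft_force: [-0.1, -0.6, -0.0]
grip_width: 0.0854
```

```bash
python3 -c "
from plan import *
o=env.observe();print(o['time_s'],o['position'],yaw_of(o['tool_rot']),o['tool_rot'],o['q'])
plan([.475,.124,.084],98.4,5,.0854)
for n,(u0,v0) in(('top',(200,100)),('side',(220,130))):
    im=env.get_image(n); save(im,n+'1.png',cv2.resize(im['image'][v0:v0+150,u0:u0+200],None,fx=4,fy=4))
"
```

```text
2.825 [0.4763 0.1222 0.1996] 98.19121113489354 [[-0.1425 -0.0001 -0.9898]
 [ 0.9898 -0.0002 -0.1425]
 [-0.0002 -1.      0.0001]] [  0.5743  17.5783  86.4531  -0.0137  75.9733 -97.6136]
[[0.0004, 0.0231, 0.0002], [0, np.float64(-0.04), 0], 0.0854]
[[0.0004, 0.0231, 0.0002], [0, np.float64(-0.04), 0], 0.0854]
[[0.0004, 0.0231, 0.0002], [0, np.float64(-0.04), 0], 0.0854]
[[0.0004, 0.0232, 0.0002], [0, np.float64(-0.04), 0], 0.0854]
[[0.0004, 0.0231, 0.0003], [0, np.float64(-0.04), 0], 0.0854]
end [0.475 0.124 0.084] 98.3912111384178
```

View pics/side1.png

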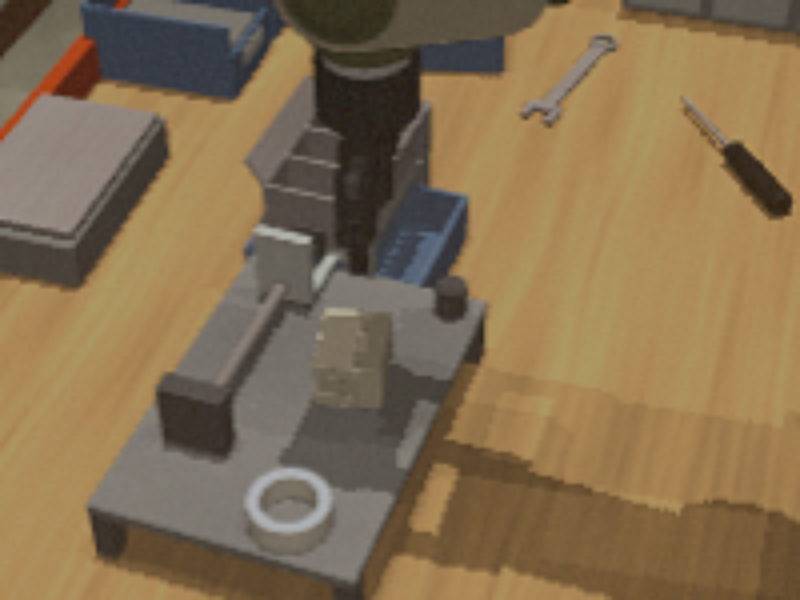

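Request:
{"fn": "carry_out", "kwargs": {
  "plan": [
    [[0,0.02,0],[0,0,0],0.0854],
    [[0,0.02,0],[0,0,0],0.0854],
    [[0,0.02,0],[0,0,0],0.0854],
    [[0,0.02,0],[0,0,0],0.0854],
    [[0,0.02,0],[0,0,0],0.0854],
    [[0,0.016,0],[0,0,0],0.0854],
    [[0,0,0],[0,0,0],0.0854]
  ]
}}

```text
time_s: 3.8
position: [0.474, 0.125, 0.0836]
tool_rot: [[-0.147, -0.002, -0.989], [0.989, 0.0, -0.147], [0.0, -1.0, 0.002]]
ft_force: [0.4, -0.2, -0.1]
grip_width: 0.0851
```

```bash
python3 -c "
from plan import *
o=env.observe();print(o['time_s'],o['position'],o['ft_force'])
for n,(u0,v0) in(('top',(200,100)),('side',(220,130))):
    im=env.get_image(n); save(im,n+'2.png',cv2.resize(im['image'][v0:v0+150,u0:u0+200],None,fx=4,fy=4))
"
```

```text
3.8 [0.474  0.125  0.0836] [ 0.3959 -0.1524 -0.0717]
```

View pics/side2.png

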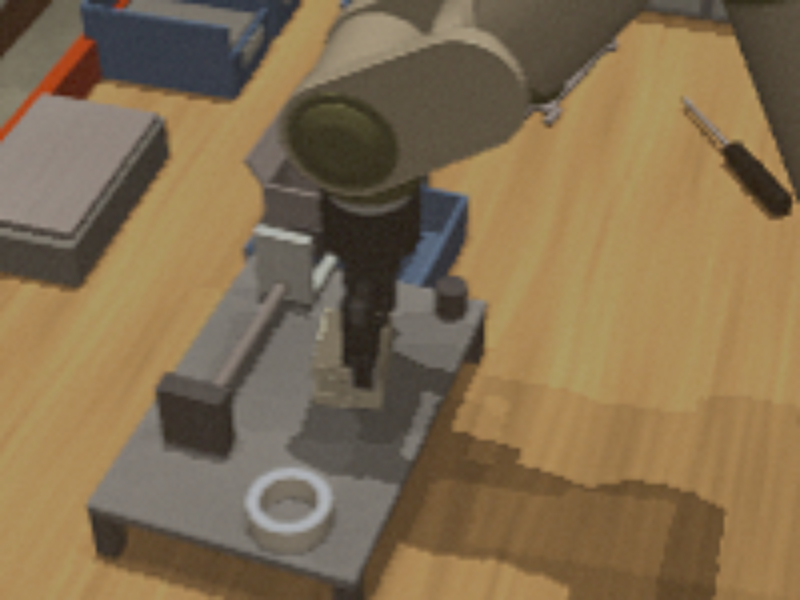

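View pics/top2.png

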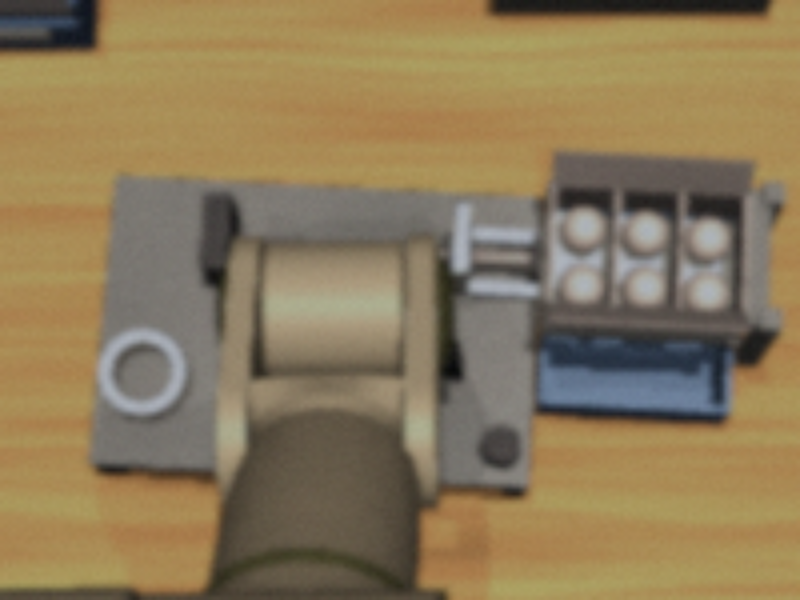

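Request:
{"fn": "carry_out", "kwargs": {
  "plan": [
    [[0,0,0],[0,0,0],0.065],
    [[0,0,0],[0,0,0],0.065],
    [[0,0,0],[0,0,0],0.065],
    [[0,0,0],[0,0,0],0.065],
    [[0,0,0],[0,0,0],0.065],
    [[0,0,0],[0,0,0],0.065]
  ],
  "force": 30
}}

```text
time_s: 4.65
position: [0.4753, 0.1243, 0.085]
tool_rot: [[-0.146, 0.002, -0.989], [0.989, 0.0, -0.146], [0.0, -1.0, -0.002]]
ft_force: [-1.2, 2.6, 6.9]
grip_width: 0.0693
```

```bash
python3 -c "
from plan import *
o=env.observe();print(o['time_s'],o['position'],o['ft_force'],o['grip_width'],yaw_of(o['tool_rot']))
print(ff(*o['position'][:2]))
x,y=fw(-.016-.03,0);print('pre',x,y);plan([x,y,o['position'][2]],87.35,6,.065)
"
```

```text
4.65 [0.4753 0.1243 0.085 ] [-1.1584  2.5909  6.9489] 0.06925769494599081 98.37795911461892
(np.float64(-0.10479389140644894), np.float64(-0.01573564863522014))
pre 0.5347573905421159 0.13733261086620274
[[0.0007, 0.0, -0.0101], [0, np.float64(1.84), 0], 0.065]
[[0.001, 0.0, -0.0101], [0, np.float64(1.84), 0], 0.065]
[[0.0014, 0.0, -0.0101], [0, np.float64(1.84), 0], 0.065]
[[0.0017, 0.0, -0.01], [0, np.float64(1.84), 0], 0.065]
[[0.002, 0.0, -0.0099], [0, np.float64(1.84), 0], 0.065]
[[0.0022, 0.0001, -0.0099], [0, np.float64(1.84), 0], 0.065]
end [0.5348 0.1373 0.085 ] 87.33797131761679
```

```bash
python3 -c "
from plan import *
o=env.observe();x,y=fw(-.016-.046,0);plan([x,y,o['position'][2]],87.35,6,.065)
"
```

```text
[[0.0012, 0.0, -0.0075], [0, np.float64(1.84), 0], 0.065]
[[0.0015, 0.0, -0.0075], [0, np.float64(1.84), 0], 0.065]
[[0.0017, 0.0, -0.0074], [0, np.float64(1.84), 0], 0.065]
[[0.0019, 0.0, -0.0073], [0, np.float64(1.84), 0], 0.065]
[[0.0021, 0.0, -0.0073], [0, np.float64(1.84), 0], 0.065]
[[0.0024, 0.0001, -0.0072], [0, np.float64(1.84), 0], 0.065]
end [0.5188 0.138  0.0849] 87.33797131761679
```

Request:
{"fn": "carry_out", "kwargs": {
  "plan": [
    [[0.0012,-0.0008,-0.0075],[0,1.84,0],0.065],
    [[0.0015,0,-0.0075],[0,1.84,0],0.065],
    [[0.0017,0,-0.0074],[0,1.84,0],0.065],
    [[0.0019,0,-0.0073],[0,1.84,0],0.065],
    [[0.0021,0,-0.0073],[0,1.84,0],0.065],
    [[0.0024,0,-0.0072],[0,1.84,0],0.065],
    [[0,0,0],[0,0,0],0.065],
    [[0,0,0],[0,0,0],0.065]
  ]
}}

```text
time_s: 5.65
position: [0.5193, 0.1378, 0.085]
tool_rot: [[0.046, 0.002, -0.999], [0.999, 0.0, 0.046], [0.0, -1.0, -0.002]]
ft_force: [1.7, -0.1, 2.9]
grip_width: 0.0689
```

```bash
python3 -c "
from plan import *
o=env.observe();print(o['time_s'],o['position'],o['ft_force'],o['grip_width'],yaw_of(o['tool_rot']))
print(ff(*o['position'][:2]))
for n,(u0,v0) in(('side',(240,150)),):
    im=env.get_image(n); save(im,n+'3.png',cv2.resize(im['image'][v0:v0+100,u0:u0+130],None,fx=6,fy=6,interpolation=cv2.INTER_CUBIC))
"
```

```text
5.65 [0.5193 0.1378 0.085 ] [ 1.7016 -0.1493  2.9347] 0.06887384150598014 87.33857837355654
(np.float64(-0.0614852641504571), np.float64(-0.00019932433389666278))
```

View pics/side3.png

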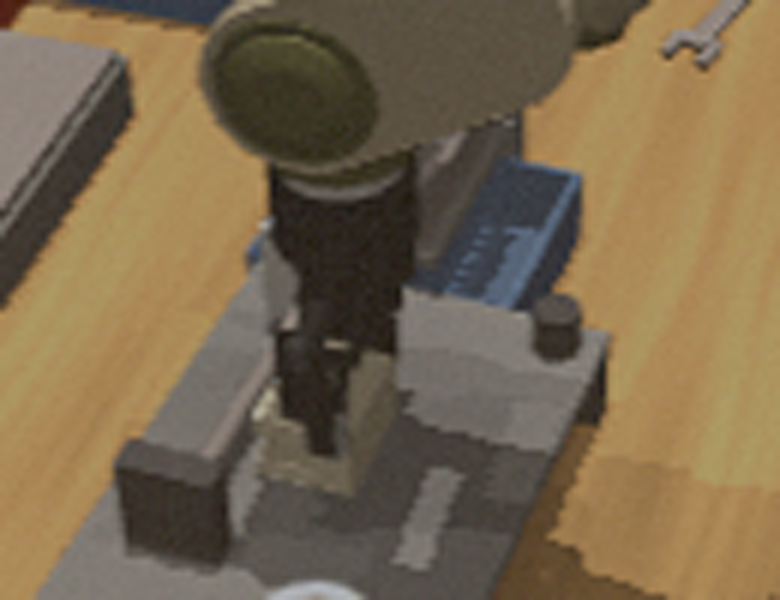

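Request:
{"fn": "carry_out", "kwargs": {
  "plan": [
    [[0,0,-0.005],[0,0,0],0.065],
    [[0,0,-0.006],[0,0,0],0.065],
    [[0,0,-0.006],[0,0,0],0.065],
    [[0,0,-0.006],[0,0,0],0.065],
    [[0,0,-0.006],[0,0,0],0.065],
    [[0,0,-0.006],[0,0,0],0.065],
    [[0,0,-0.003],[0,0,0],0.065],
    [[0,0,0],[0,0,0],0.065]
  ]
}}

```text
time_s: 6.7
position: [0.5559, 0.136, 0.085]
tool_rot: [[0.046, -0.001, -0.999], [0.999, -0.0, 0.046], [-0.0, -1.0, 0.001]]
ft_force: [-1.8, -0.3, 5.7]
grip_width: 0.069
```

```bash
python3 -c "
from plan import *
o=env.observe();print(o['time_s'],o['position'],o['ft_force'],o['wrist_torque'],o['grip_width'],yaw_of(o['tool_rot']))
print(ff(*o['position'][:2]))
for n,(u0,v0) in(('side',(240,150)),):
    im=env.get_image(n); save(im,n+'4.png',cv2.resize(im['image'][v0:v0+100,u0:u0+130],None,fx=6,fy=6,interpolation=cv2.INTER_CUBIC))
"
```

```text
6.7 [0.5559 0.136  0.085 ] [-1.7614 -0.2754  5.7453] [ 0.0235  0.3732 -0.0271] 0.06904596220281561 87.34125916638317
(np.float64(-0.024782293543000614), np.float64(-0.0003583898644733232))
```

View pics/side4.png

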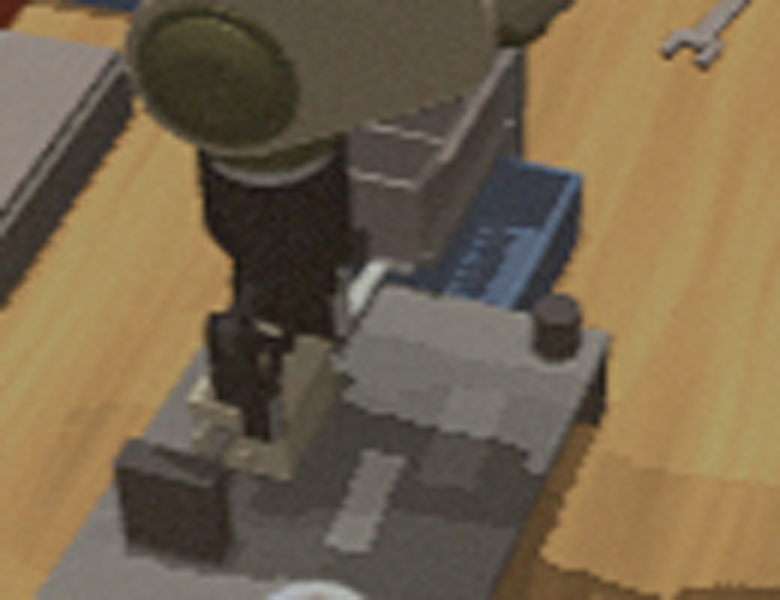

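Request:
{"fn": "carry_out", "kwargs": {
  "plan": [
    [[0,0,-0.002],[0,0,0],0.065],
    [[0,0,-0.002],[0,0,0],0.065],
    [[0,0,-0.002],[0,0,0],0.065],
    [[0,0,-0.001],[0,0,0],0.065],
    [[0,0,0],[0,0,0],0.065]
  ]
}}

```text
time_s: 7.38
position: [0.5625, 0.1357, 0.085]
tool_rot: [[0.046, -0.002, -0.999], [0.999, -0.0, 0.046], [-0.0, -1.0, 0.002]]
ft_force: [-4.2, 0.2, 6.3]
grip_width: 0.069
```

Request:
{"fn": "carry_out", "kwargs": {
  "plan": [
    [[0,0,-0.0015],[0,0,0],0.065],
    [[0,0,-0.0015],[0,0,0],0.065],
    [[0,0,0],[0,0,0],0.065]
  ]
}}

```text
time_s: 7.75
position: [0.5644, 0.1356, 0.085]
tool_rot: [[0.046, -0.005, -0.999], [0.999, -0.0, 0.046], [-0.0, -1.0, 0.005]]
ft_force: [-9.4, 0.6, 11.1]
grip_width: 0.0692
```

Request:
{"fn": "carry_out", "kwargs": {
  "plan": [
    [[0,0,-0.0015],[0,0,0],0.065],
    [[0,0,-0.001],[0,0,0],0.065],
    [[0,0,0],[0,0,0],0.065]
  ]
}}

```text
time_s: 8.12
position: [0.5645, 0.1356, 0.085]
tool_rot: [[0.046, -0.01, -0.999], [0.999, -0.0, 0.046], [-0.001, -1.0, 0.01]]
ft_force: [-20.7, -0.2, 18.0]
grip_width: 0.0691
```

```bash
python3 -c "
from plan import *
o=env.observe();print(o['time_s'],o['position'],o['ft_force'],o['wrist_torque'],o['grip_width'],yaw_of(o['tool_rot']))
print(ff(*o['position'][:2]))
for n,(u0,v0) in(('side',(240,150)),):
    im=env.get_image(n); save(im,n+'5.png',cv2.resize(im['image'][v0:v0+100,u0:u0+130],None,fx=6,fy=6,interpolation=cv2.INTER_CUBIC))
"
```

```text
8.125 [0.5645 0.1356 0.085 ] [-20.714   -0.2167  18.0086] [ 0.0076  3.0386 -0.2465] 0.06910779145827048 87.33886509360372
(np.float64(-0.01621320383196376), np.float64(-0.0003168752303455585))
```

View pics/side5.png

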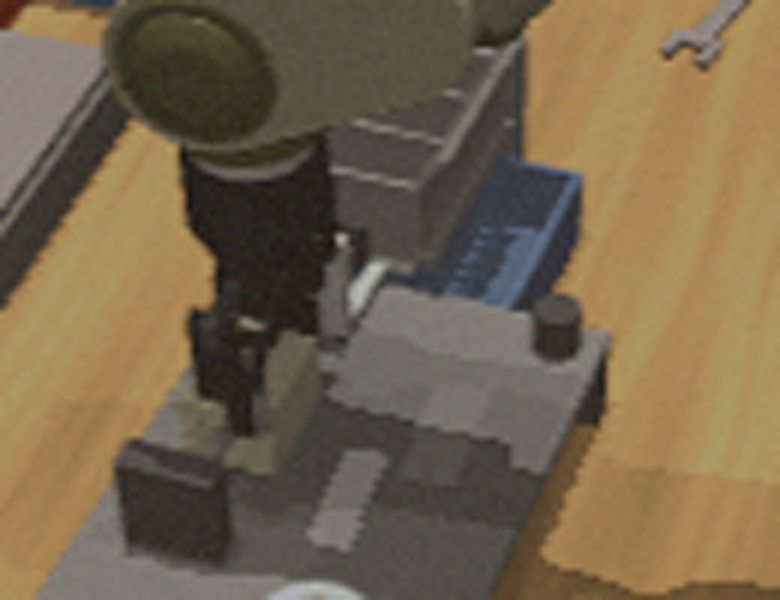

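Request:
{"fn": "carry_out", "kwargs": {
  "plan": [
    [[0,0,0.0015],[0,0,0],0.065],
    [[0,0,0.0012],[0,0,0],0.065],
    [[0,0,0],[0,0,0],0.0854],
    [[0,0,0],[0,0,0],0.0854],
    [[0,0,0],[0,0,0],0.0854],
    [[0,0,0],[0,0,0],0.0854]
  ]
}}

```text
time_s: 8.93
position: [0.5663, 0.1355, 0.0847]
tool_rot: [[0.047, -0.0, -0.999], [0.999, -0.0, 0.047], [-0.0, -1.0, 0.0]]
ft_force: [0.5, -0.9, 0.7]
grip_width: 0.0852
```

Request:
{"fn": "carry_out", "kwargs": {
  "plan": [
    [[0,-0.01,0],[0,0,0],0.0854],
    [[0,-0.02,0],[0,0,0],0.0854],
    [[0,-0.03,0],[0,0,0],0.0854],
    [[0,-0.03,0],[0,0,0],0.0854],
    [[0,-0.03,0],[0,0,0],0.0854],
    [[0,0,0.03],[0,0,0],0],
    [[0,0,0.05],[0,0,0],0],
    [[0,0,0.05],[0,0,0],0]
  ]
}}

```text
time_s: 9.93
position: [0.435, 0.1416, 0.2054]
tool_rot: [[0.047, 0.001, -0.999], [0.999, 0.0, 0.047], [0.0, -1.0, -0.001]]
ft_force: [1.1, -0.7, -1.1]
grip_width: 0.0317
```

```bash
python3 -c "
from plan import *
o=env.observe();print(o['time_s'],o['position'],o['ft_force'],o['wrist_torque'],o['grip_width'],yaw_of(o['tool_rot']))
for n,(u0,v0) in(('side',(240,150)),('top',(240,120))):
    im=env.get_image(n); save(im,n+'6.png',cv2.resize(im['image'][v0:v0+100,u0:u0+130],None,fx=6,fy=6,interpolation=cv2.INTER_CUBIC))
"
```

```text
9.925 [0.435  0.1416 0.2054] [ 1.061  -0.6651 -1.1197] [0.0188 0.0021 0.0497] 0.031692869512130406 87.32484234688347
```

View pics/side6.png

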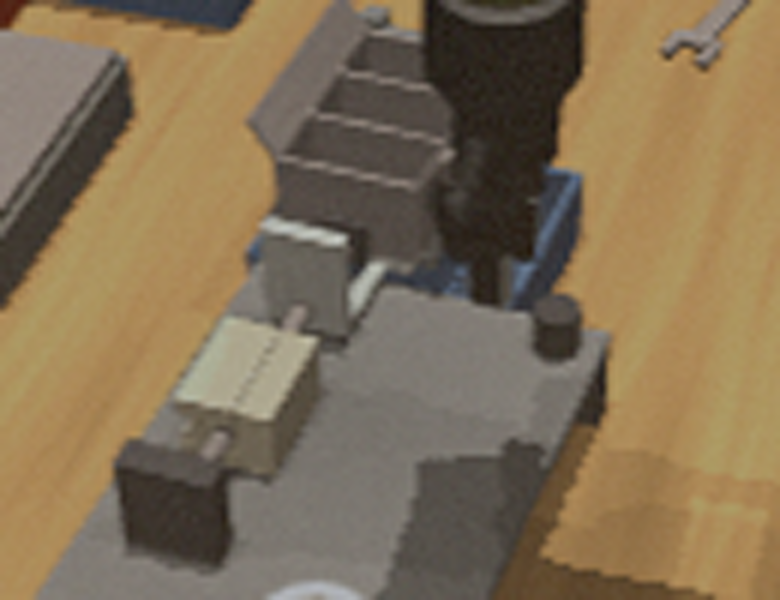

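View pics/top6.png

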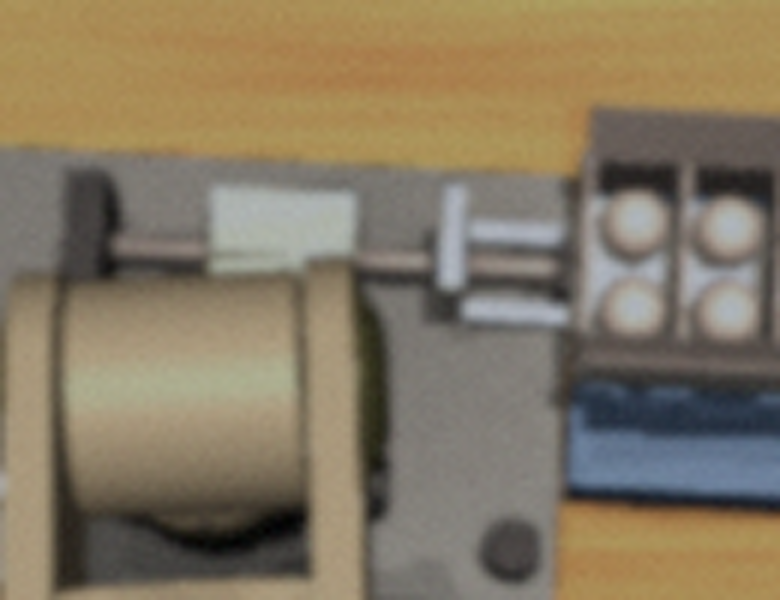

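```bash
python3 -c "
from plan import *
x,y=fw(0,-.119);print(x,y);plan([x,y,.205],87.35,5,0)
"
```

```text
0.5752023739770745 0.016331770724714798
[[-0.0238, 0.0001, -0.0297], [0, np.float64(0.01), 0], 0]
[[-0.0238, 0.0001, -0.0297], [0, np.float64(0.01), 0], 0]
[[-0.0238, 0.0001, -0.0297], [0, np.float64(0.01), 0], 0]
[[-0.0238, 0.0, -0.0298], [0, np.float64(0.01), 0], 0]
[[-0.0239, 0.0001, -0.0297], [0, np.float64(0.01), 0], 0]
end [0.5752 0.0163 0.205 ] 87.35342210987469
```

Request:
{"fn": "carry_out", "kwargs": {
  "plan": [
    [[-0.0238,0,-0.0297],[0,0,0],0],
    [[-0.0238,0,-0.0297],[0,0,0],0],
    [[-0.0238,0,-0.0297],[0,0,0],0],
    [[-0.0238,0,-0.0297],[0,0,0],0],
    [[-0.0238,0,-0.0297],[0,0,0],0],
    [[0,0.015,0],[0,0,0],0],
    [[0,0.015,0],[0,0,0],0],
    [[0,0.015,0],[0,0,0],0]
  ]
}}

```text
time_s: 11.02
position: [0.5786, 0.0165, 0.1589]
tool_rot: [[0.046, -0.001, -0.999], [0.999, 0.0, 0.046], [0.0, -1.0, 0.001]]
ft_force: [-0.3, 1.0, -0.2]
grip_width: 0.0003
```

```bash
python3 -c "
from plan import *
o=env.observe();print(o['time_s'],o['position'],o['ft_force'],o['grip_width'],yaw_of(o['tool_rot']),ff(*o['position'][:2]))
for n,(u0,v0) in(('side',(240,130)),('top',(290,120))):
    im=env.get_image(n); save(im,n+'7.png',cv2.resize(im['image'][v0:v0+100,u0:u0+130],None,fx=6,fy=6,interpolation=cv2.INTER_CUBIC))
"
```

```text
11.025 [0.5786 0.0165 0.1589] [-0.3162  1.0366 -0.2048] 0.00030966644788638217 87.37685374127659 (np.float64(0.003354939110562923), np.float64(-0.11867919730344623))
```

View pics/side7.png

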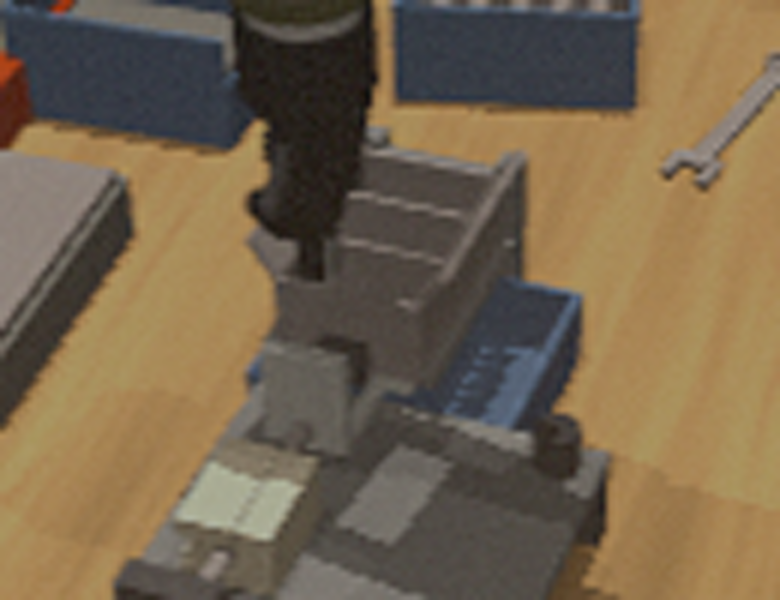

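View pics/top7.png

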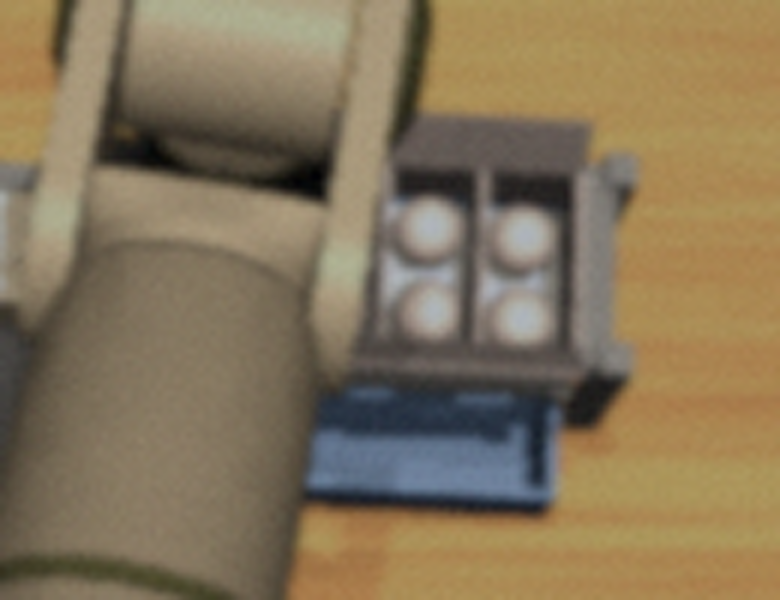

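```bash
python3 -c "
from plan import *
im=env.get_image('side');print((proj(im,[.5786,.0165,.159])-[240,130]+.4)*6, (proj(im,[[*fw(0,-.093),.135],[*fw(0,-.147),.13]])-[240,130]+.4)*6)"
```

```text
[[321.2644 276.0261]] [[311.6425 337.6251]
 [347.7869 288.7417]]
```

Request:
{"fn": "carry_out", "kwargs": {
  "plan": [
    [[0,0.012,0.003],[0,0,0],0],
    [[0,0.012,0],[0,0,0],0],
    [[0,0.006,0],[0,0,0],0],
    [[0,0.006,0],[0,0,0],0],
    [[0,0,0],[0,0,0],0]
  ]
}}

```text
time_s: 11.8
position: [0.5761, 0.0159, 0.1234]
tool_rot: [[0.047, -0.001, -0.999], [0.999, 0.0, 0.047], [0.0, -1.0, 0.001]]
ft_force: [0.1, -0.5, -0.2]
grip_width: -0.0003
```

No contact in the gap; tip in place. Lower on and start pushing (+tool x ≈ feeder +y).

Request:
{"fn": "carry_out", "kwargs": {
  "plan": [
    [[0,0.01,0],[0,0,0],0],
    [[0,0.009,0],[0,0,0],0],
    [[0.005,0,0],[0,0,0],0],
    [[0.005,0,0],[0,0,0],0],
    [[0.005,0,0],[0,0,0],0],
    [[0.005,0,0],[0,0,0],0],
    [[0,0,0],[0,0,0],0]
  ]
}}

```text
time_s: 12.68
position: [0.5772, 0.0364, 0.105]
tool_rot: [[0.046, 0.0, -0.999], [0.999, 0.0, 0.046], [0.0, -1.0, -0.0]]
ft_force: [0.7, -0.2, -0.4]
grip_width: -0.0
```

```bash
python3 -c "
from plan import *
o=env.observe();print(o['time_s'],o['position'],o['ft_force'],o['grip_width'],yaw_of(o['tool_rot']),ff(*o['position'][:2]))
for n,(u0,v0) in(('side',(240,130)),):
    im=env.get_image(n); save(im,n+'8.png',cv2.resize(im['image'][v0:v0+100,u0:u0+130],None,fx=6,fy=6,interpolation=cv2.INTER_CUBIC))
"
```

```text
12.675 [0.5772 0.0364 0.105 ] [ 0.667  -0.1656 -0.4368] -1.5083018677234834e-05 87.36135431276553 (np.float64(0.001077037961936185), np.float64(-0.09890145321132345))
```

View pics/side8.png

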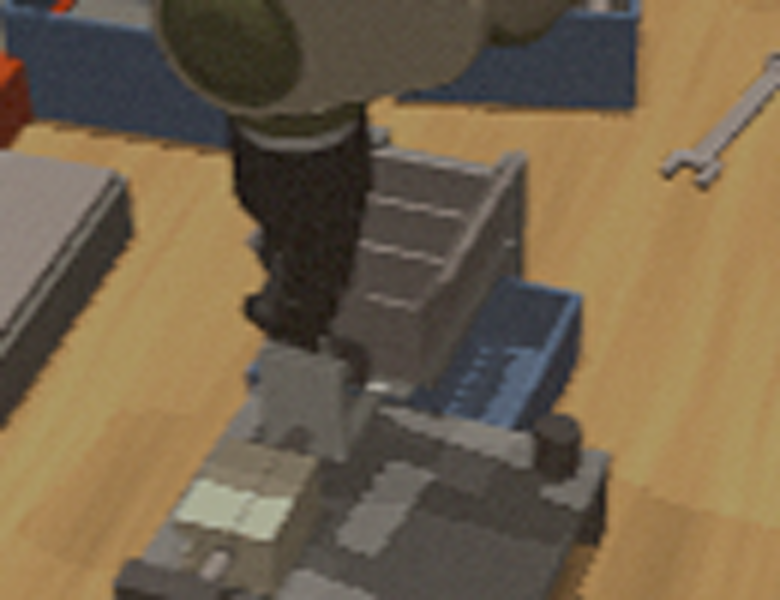

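Request:
{"fn": "carry_out", "kwargs": {
  "plan": [
    [[0.006,0,0],[0,0,0],0],
    [[0.006,0,0],[0,0,0],0],
    [[0.008,0,0],[0,0,0],0],
    [[0.008,0,0],[0,0,0],0],
    [[0.008,0,0],[0,0,0],0],
    [[0.008,0,0],[0,0,0],0],
    [[0.006,0,0],[0,0,0],0],
    [[0,0,0],[0,0,0],0]
  ]
}}

```text
time_s: 13.72
position: [0.5791, 0.0867, 0.1047]
tool_rot: [[0.046, -0.001, -0.999], [0.999, 0.001, 0.046], [0.001, -1.0, 0.001]]
ft_force: [-0.5, -0.3, 0.5]
grip_width: -0.0
```

```bash
python3 -c "
from plan import *
o=env.observe();print(o['time_s'],o['position'],o['ft_force'],o['grip_width'],yaw_of(o['tool_rot']),ff(*o['position'][:2]))
for n,(u0,v0) in(('side',(240,130)),('top',(240,120))):
    im=env.get_image(n); save(im,n+'9.png',cv2.resize(im['image'][v0:v0+100,u0:u0+130],None,fx=6,fy=6,interpolation=cv2.INTER_CUBIC))
"
```

```text
13.725 [0.5791 0.0867 0.1047] [-0.4803 -0.2547  0.4752] -3.461875718796583e-05 87.37149939396255 (np.float64(0.0006050878364148265), np.float64(-0.04855554458004604))
```

View pics/side9.png

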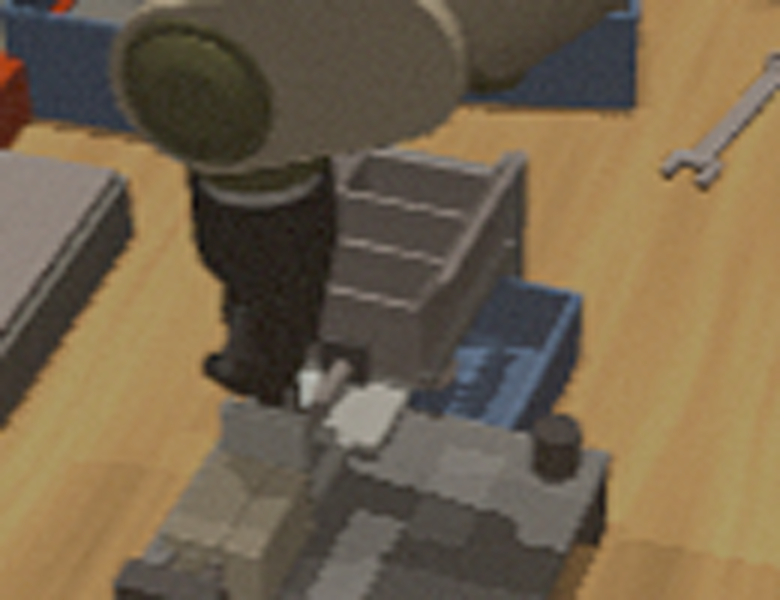

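Request:
{"fn": "carry_out", "kwargs": {
  "plan": [
    [[0.005,0,0],[0,0,0],0],
    [[0.005,0,0],[0,0,0],0],
    [[0.005,0,0],[0,0,0],0],
    [[0.005,0,0],[0,0,0],0],
    [[0.004,0,0],[0,0,0],0],
    [[0.002,0,0],[0,0,0],0],
    [[0,0,0],[0,0,0],0]
  ]
}}

```text
time_s: 14.7
position: [0.5808, 0.1123, 0.1049]
tool_rot: [[0.046, 0.001, -0.999], [0.999, 0.001, 0.046], [0.001, -1.0, -0.001]]
ft_force: [0.1, 0.1, -0.5]
grip_width: 0.0004
```

Request:
{"fn": "carry_out", "kwargs": {
  "plan": [
    [[0.002,0,0],[0,0,0],0],
    [[0.002,0,0],[0,0,0],0],
    [[0.002,0,0],[0,0,0],0],
    [[0,0,0],[0,0,0],0]
  ]
}}

```text
time_s: 15.2
position: [0.5812, 0.118, 0.105]
tool_rot: [[0.046, 0.001, -0.999], [0.999, 0.0, 0.046], [0.0, -1.0, -0.001]]
ft_force: [1.2, -2.1, -0.2]
grip_width: -0.0001
```

```bash
python3 -c "
from plan import *
o=env.observe();print(o['time_s'],o['position'],o['ft_force'],o['grip_width'],yaw_of(o['tool_rot']),ff(*o['position'][:2]))
for n,(u0,v0) in(('side',(240,130)),('top',(240,120))):
    im=env.get_image(n); save(im,n+'10.png',cv2.resize(im['image'][v0:v0+100,u0:u0+130],None,fx=6,fy=6,interpolation=cv2.INTER_CUBIC))
"
```

```text
15.2 [0.5812 0.118  0.105 ] [ 1.2317 -2.128  -0.2416] -0.00011919768211673029 87.33890957800938 (np.float64(0.0012440764727316767), np.float64(-0.01713061427124268))
```

View pics/side10.png

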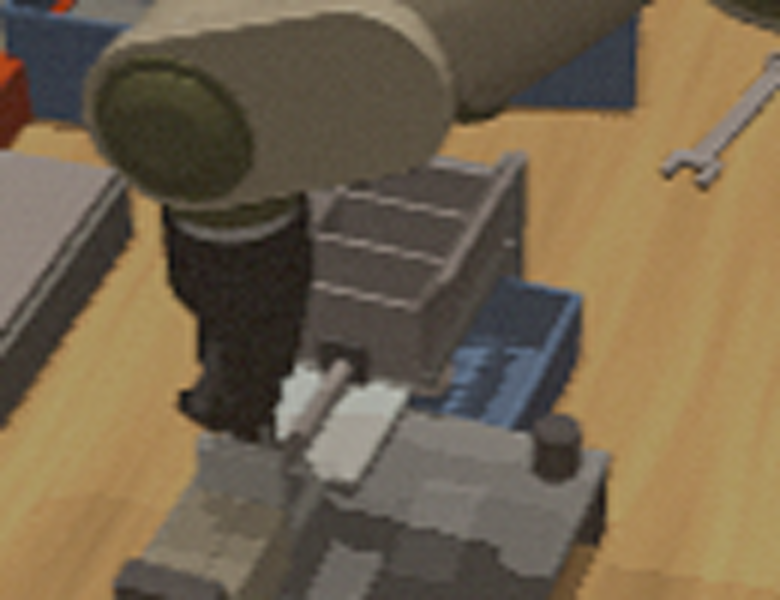

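Request:
{"fn": "carry_out", "kwargs": {
  "plan": [
    [[0.0015,0,0],[0,0,0],0],
    [[0.0015,0,0],[0,0,0],0],
    [[0,0,0],[0,0,0],0]
  ]
}}

```text
time_s: 15.68
position: [0.5813, 0.1209, 0.1049]
tool_rot: [[0.047, 0.001, -0.999], [0.999, 0.0, 0.047], [0.0, -1.0, -0.001]]
ft_force: [1.9, -3.0, 1.1]
grip_width: -0.0001
```

Request:
{"fn": "carry_out", "kwargs": {
  "plan": [
    [[0.0015,0,0],[0,0,0],0],
    [[0.0015,0,0],[0,0,0],0],
    [[0,0,0],[0,0,0],0]
  ]
}}

```text
time_s: 16.05
position: [0.5814, 0.1231, 0.1049]
tool_rot: [[0.047, 0.0, -0.999], [0.999, -0.001, 0.047], [-0.001, -1.0, -0.0]]
ft_force: [1.6, -7.4, 1.9]
grip_width: -0.0002
```

Request:
{"fn": "carry_out", "kwargs": {
  "plan": [
    [[0.001,0,0],[0,0,0],0],
    [[0.0015,0,0],[0,0,0],0],
    [[0,0,0],[0,0,0],0]
  ]
}}

```text
time_s: 16.42
position: [0.5814, 0.1232, 0.105]
tool_rot: [[0.047, -0.001, -0.999], [0.999, -0.006, 0.047], [-0.006, -1.0, 0.0]]
ft_force: [-0.5, -18.7, 3.0]
grip_width: -0.0003
```

```bash
python3 -c "
from plan import *
o=env.observe();print(o['time_s'],o['position'],o['ft_force'],o['grip_width'],yaw_of(o['tool_rot']),ff(*o['position'][:2]))
for n,(u0,v0) in(('side',(240,130)),('top',(240,120))):
    im=env.get_image(n); save(im,n+'11.png',cv2.resize(im['image'][v0:v0+100,u0:u0+130],None,fx=6,fy=6,interpolation=cv2.INTER_CUBIC))
"
```

```text
16.425 [0.5814 0.1232 0.105 ] [ -0.495  -18.7063   3.0164] -0.0002948289603829365 87.28300364168634 (np.float64(0.0012240283117531709), np.float64(-0.011918419642902484))
```

View pics/side11.png

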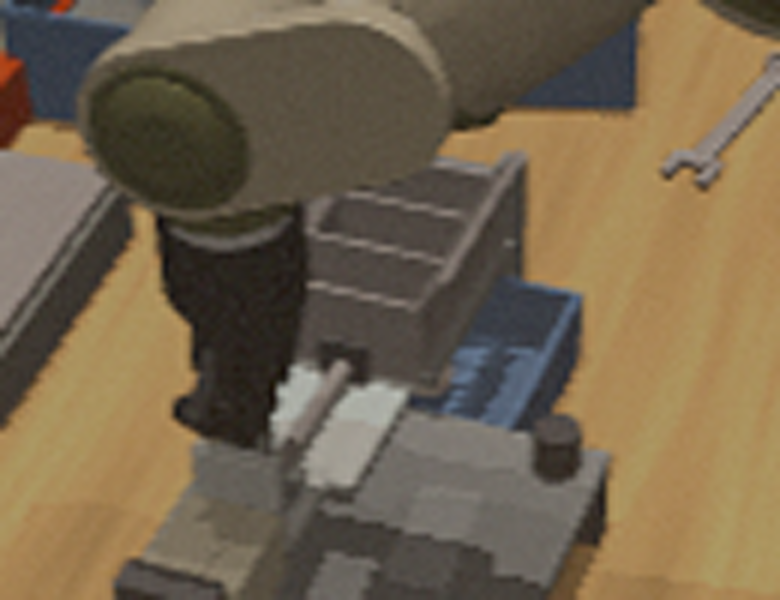

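Request:
{"fn": "carry_out", "kwargs": {
  "plan": [
    [[-0.003,0,0],[0,0,0],0],
    [[-0.006,0,0],[0,0,0],0],
    [[-0.008,0,0],[0,0,0],0],
    [[0,-0.02,0],[0,0,0],0],
    [[0,-0.03,0],[0,0,0],0],
    [[0,-0.04,0],[0,0,0],0],
    [[0,-0.02,0.03],[0,0,0],0],
    [[0,0,0.05],[0,0,0],0]
  ]
}}

```text
time_s: 17.52
position: [0.5008, 0.1129, 0.2159]
tool_rot: [[0.047, 0.003, -0.999], [0.999, 0.0, 0.047], [0.0, -1.0, -0.003]]
ft_force: [-0.9, 1.1, -1.1]
grip_width: -0.0002
```

Request:
{"fn": "carry_out", "kwargs": {
  "plan": [
    [[0.03,0,0.05],[0,0,0],0],
    [[0.05,0,0.05],[0,0,0],0],
    [[0.05,0,0.02],[0,0,0],0],
    [[0.05,0,0],[0,0,0],0],
    [[0.05,0,0],[0,0,0],0],
    [[0,0,0],[0,0,0],0]
  ]
}}

```text
time_s: 18.27
position: [0.3964, 0.3446, 0.2143]
tool_rot: [[0.043, -0.001, -0.999], [0.999, 0.0, 0.043], [0.0, -1.0, 0.001]]
ft_force: [0.6, -0.3, -0.2]
grip_width: -0.0004
```

```bash
python3 -c "
from plan import *
o=env.observe();print(o['time_s'],o['position'],o['ft_force'])
for n,(u0,v0) in(('side',(240,130)),('top',(240,120))):
    im=env.get_image(n)
    w=lambda x,y,z:[*fw(x,y),z]
    print(n,(proj(im,[w(-.028,.081,.104),w(-.028,.011,.104),w(.028,.011,.104),w(-.025,-.001,.135),w(.025,-.001,.135)])-[u0,v0]+.4)*6)
    save(im,n+'12.png',cv2.resize(im['image'][v0:v0+100,u0:u0+(160 if n=='top' else 130)],None,fx=5,fy=5,interpolation=cv2.INTER_CUBIC))
    for t in ['ball0_center']:
        print(t,[(round(x['conf'],2),np.round(x['pixel'])) for x in env.outline_of(t,im)])
"
```

```text
18.275 [0.3964 0.3446 0.2143] [ 0.578  -0.3401 -0.1896]
side [[235.8524 597.8946]
 [288.8617 509.3946]
 [193.339  486.3451]
 [288.9137 450.7644]
 [202.769  430.5935]]
ball0_center []
top [[105.8798 292.8911]
 [251.3701 299.167 ]
 [258.2664 186.7217]
 [272.4161 278.0273]
 [278.5662 175.555 ]]
ball0_center [(0.18, array([161., 270.]))]
```

View pics/side12.png

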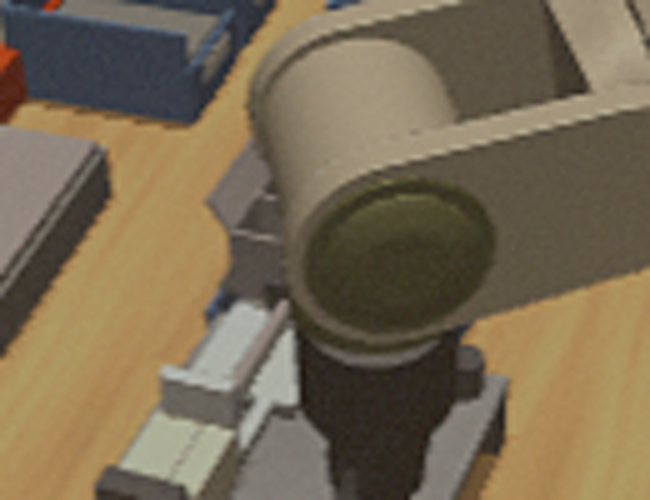

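View pics/top12.png

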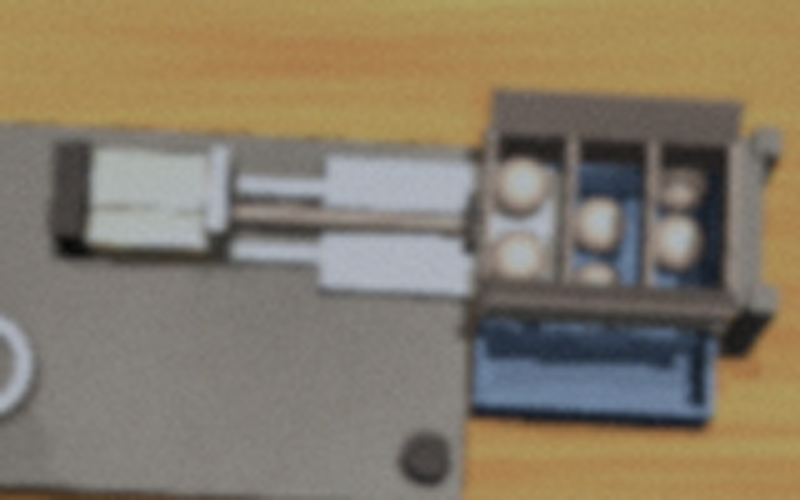

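Request:
{"fn": "carry_out", "kwargs": {
  "plan": [
    [[0.05,0,0.03],[0,0,0],0],
    [[0.05,0,0.03],[0,0,0],0],
    [[0.05,0,0.03],[0,0,0],0],
    [[0.03,0,0.03],[0,0,0],0],
    [[0,0,0],[0,0,0],0]
  ]
}}

```text
time_s: 19.1
position: [0.2843, 0.5283, 0.2147]
tool_rot: [[0.044, -0.0, -0.999], [0.999, -0.0, 0.044], [-0.0, -1.0, 0.0]]
ft_force: [0.0, -0.1, 0.2]
grip_width: 0.0
```

```bash
python3 -c "
from plan import *
o=env.observe();print(o['time_s'],o['position'],o['ft_force'])
im=env.get_image('top')
uv=np.array([[600,222],[597,278],[682,187],[675,242],[522,185],[520,255]])/5+[240,120]-.4
for z in(.022,.05,.089):
    X=onz(im,uv,z); print(z,np.array([ff(*q[:2]) for q in X]))
for n,(u0,v0) in(('side',(240,130)),('top',(290,120))):
    im=env.get_image(n)
    save(im,n+'13.png',cv2.resize(im['image'][v0:v0+100,u0:u0+130],None,fx=6,fy=6,interpolation=cv2.INTER_CUBIC))
"
```

```text
19.1 [0.2843 0.5283 0.2147] [ 0.0278 -0.1134  0.184 ]
0.022 [[ 0.02   -0.219 ]
 [-0.0152 -0.2182]
 [ 0.0444 -0.2685]
 [ 0.0095 -0.265 ]
 [ 0.0412 -0.1706]
 [-0.0029 -0.1709]]
0.05 [[ 0.0126 -0.2169]
 [-0.0219 -0.2161]
 [ 0.0365 -0.2655]
 [ 0.0023 -0.2621]
 [ 0.0334 -0.1695]
 [-0.0099 -0.1698]]
0.089 [[ 0.0022 -0.2141]
 [-0.0314 -0.2133]
 [ 0.0255 -0.2614]
 [-0.0078 -0.258 ]
 [ 0.0225 -0.1679]
 [-0.0196 -0.1682]]
```

View pics/side13.png

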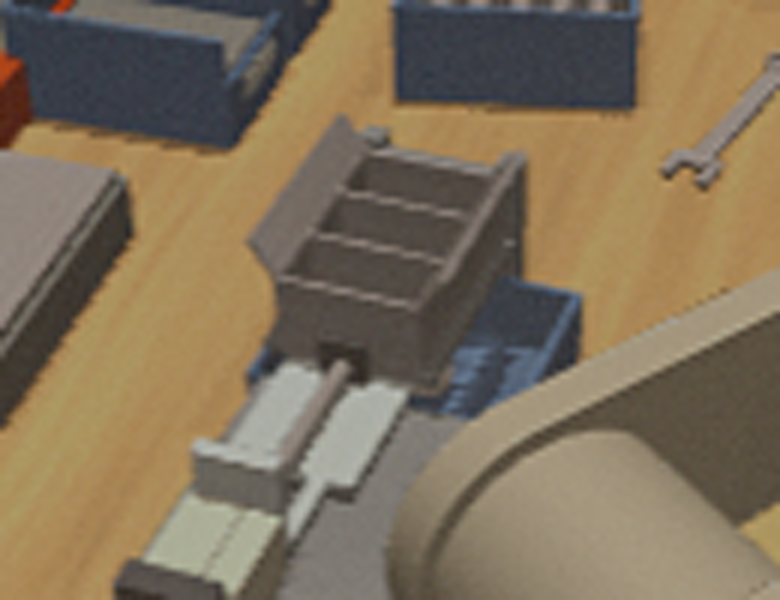

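View pics/top13.png

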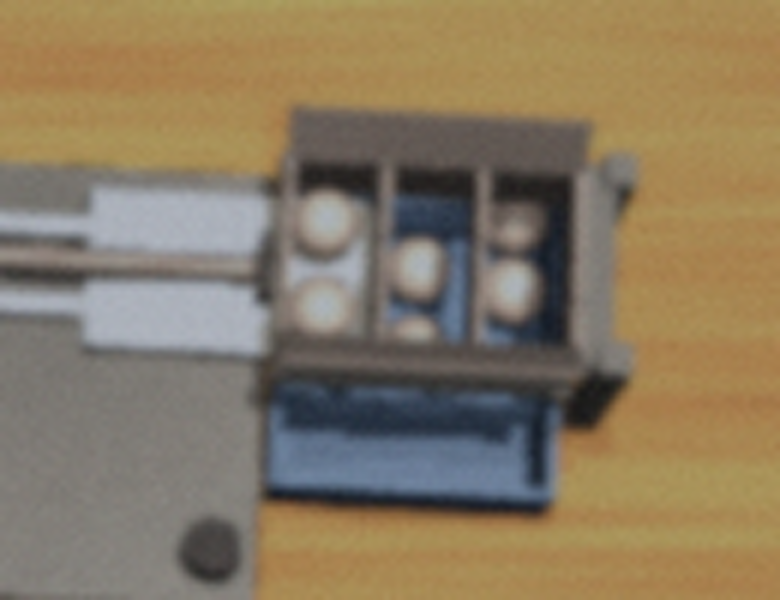

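```bash
python3 -c "
from plan import *
print(env.close_job(), env.observe()['time_s'])"
```

```text
the job is handed in; nothing more can be done
the job is handed in; nothing more can be done
```

The job is handed in, at about 19 s of the 45 s. No verdict is reported back, so the result below rests on my own checks.

**Spacer:** I gripped the spacer across its ends, squared it to the rod and slid it gap first until it bottomed on the rod. I estimated its position as about 0 mm from home. The gate had not visibly moved.

**Gate:** I pushed the paddle with the closed fingers until the spacer jammed against the end post. The tool stopped dead as the force rose to about 19 N, which I took as the stop. I did not measure the opening directly; it is consistent with about 92 mm. I then backed the arm clear.

**Last checks:**
- **Spacer and paddle:** the pictures show the spacer square between paddle and post and touching the post.
- **Balls:** two balls are still on the gate in the third pocket. The four from the first two pockets show lower down, at positions consistent with lying side by side on the bin floor. One of those is partly hidden by the hopper.
- **Bystanders:** the bin, end cap and wrench look unmoved in the last pictures. The other bystanders were not all in those crops, and I did not measure them.
- **Ball network:** it was no help here. It found no ball in the side view and only a weak false hit in the top view, so I judged the balls from the top picture myself.
- **Robot:** the force reading was near zero and the robot touched nothing.

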